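# Let a glue stick out of the lever-operated desk dispenser and ease its flap shut

## Robot

A 7-joint arm with a two-finger parallel gripper is mounted at the origin on a cart in front of the work surface, level with it; the furniture and walls round the work are solid. World frame = base frame: x ahead of the robot, y to its left, z up, the work surface at z = 0. Lengths are in m, angles in rad, forces in N, time in s.
With the tool pointing down it reaches from about 0.425 to 0.95 m from the base axis. Payload 16.7 kg.
Tool frame: the origin (TCP) lies at the very end of the fingers, on their centre line; the grasp point (between the pads) lies 19 mm behind it; z points along the fingers, y is the line along which they close (so a half turn about z gives the same grasp; the last joint's range is limited). The gripper opens to 94 mm and grips with 3 to 60 N. Pads are 16 mm wide; open, the fingers measure 119 mm over their backs; the gripper's body (75 mm by 177 mm) begins 78 mm behind the grasp point.
Start: joints at [-1.284, 0.426, 0.074, 1.606, -0.034, 1.111, -0.067], TCP at [0.285, 0.612, 0.205] pointing down, gripper open.
Joint ranges: [-2.85, 2.85], [-0.5, 2.14], [-1.23, 1.37], [0.21, 2.46], [-1.02, 4.16], [0.16, 2.05], [-2.73, 2.73]. Speed limits (rad/s): [1.89, 1.89, 2.39, 2.39, 3.01, 3.01, 3.01].

## Interface

Orientations are given as a rotation vector (axis times angle).
In Python, from station import get_state, cams, order gives the robot as it stands. The module is installed in compiled form; this text tells all that it offers.
- The arm moves only by the tool jog_arm, never from a script. Its argument "motion" is a list that holds one entry, the list of rows, each a list of 5 numbers: the shift along the tool's x, y, z in units of 0.3 m (1.0 is 0.3 m), then the turn about the tool's z in units of 1.5 rad (1.0 is 1.5 rad), then the opening, from -1 (shut) to 1 (fully open). A call has 1 to 8 rows; each row is the pose to reach, as a shift and turn from the pose commanded when the call began, along the tool's axes at that moment; what a row does not reach only later rows make up. A row lasts 1/10 s, in which the tool goes at most 50 mm and 8.59 degrees, less where a joint would pass 70% of its speed; a pose out of reach is approached as far as the arm can. A call with a number of a shift or a turn outside -1 to 1 is refused whole. A call with a gripper value outside its range is refused whole. The fingers move at their own pace and stop on an object; "squeeze" is the grip in N (left out, the last holds). Time passes only in rows, so rows that repeat a pose let the fingers close. It gives the time, the measured TCP pose, the force, the opening and the grip force at its end, in the units of the state.
- get_state(): the state, without advancing time (a new reading comes with each control period).
- cams.snapshot(name): name is "side" or "top" or "wrist"; returns the picture (384x512x3 uint8, red, green, blue); there is no depth.
- cams.camera_params(name): a dict with "fx", "fy", "cx", "cy" (pixels), "R" (3x3) and "t" (3): a world point X has camera coordinates R X + t; the wrist camera has in their place "mount" (4x4, takes a point from camera to tool coordinates, whose origin is the TCP and whose axes are the flange's). Camera axes: x right, y down, z forward; pixel columns grow to the right and rows downward; lengths in m; the calibration is good to about 2 mm. A picture is of the moment at which its call begins: read the wrist's pose just before it. camera_params takes no time and is no camera call.
- order.hand_in(): hands the job in; it is judged then, once.
The state is a dict: "time": time; "joints": joint angles; "joint_velocities": joint speeds; "joint_torque": joint torques, N m; "tool_pos": TCP position; "eef_rot": TCP orientation; "wrist_force": force on the tool from outside, world axes, zero at the start; "torque": the same for the moment, N m; "grip_width": finger opening in m; "gripper_force": force on a finger pad.
Only numpy, scipy, OpenCV 4.12 (cv2) and the standard library are available. Lean on these libraries where they do the work, as an engineer would, in place of code of your own. Each camera call takes 0.05 s, during which the arm holds its last target. There are 200 camera calls.

## Task

Press the orange lever paddle of the white desk dispenser all the way down with the fingertips so that the clear flap lifts, and keep it down until the glue stick has rolled out into the front tray. Then let the lever rise slowly under the fingertips, over about two seconds or more, so that the flap shuts without slamming, and move clear. Work by the paddle alone: do not touch the flap or the glue stick, grasp nothing, and leave the dispenser's neighbours where they are.

Things in the scene. Friction and masses are not known exactly. Their poses are not given: they have to be found in the camera images.
- hopper: White dispenser fixed to the desk. Origin at desk level, front -x; 130 mm wide (y). Rear part x -75 to +76 mm, 125 mm high, open on top, holds the stick behind the flap; tray x -75 to -196 mm, walls 45 mm high. The floor slopes 15 degrees to the front: the stick rolls out in about 1 s once the flap is up. A cover 126 mm high on its -y side ends at y = -87 mm; the lever is beyond it.
- paddle (a point): Centre of the top face of the orange ribbed lever paddle (40 x 42 mm, 10 mm thick), pressed down with shut fingertips. Lever up: at (-77, -149, +92) mm in the dispenser's frame, tilted 0.2 rad, front edge high. Pressed home: about 44 mm lower, nearly the same x and y. Its middle is 62 mm from the face of the cover.
- lever (a joint): Lever angle: 0 up (at rest), 0.42 rad pressed home against its stop. Its hinge lies 110 mm behind the paddle, along the dispenser's y. A spring drives it up: about 4 N at the paddle at the start, 7 N when pressed home. Let go, it snaps back.
- flap (a joint): Angle of the clear bluish flap (114 mm wide, 66 mm high, blue lower edge) on the chute's mouth, hinged at its top edge 113 mm above the desk: 0 shut, 1.2 rad lifted forward. Geared to the lever: 2.86 x lever angle. The stick gets out once it is somewhat over half lifted. Shutting faster than 2 rad/s is a slam: the paddle rising at about 75 mm/s; 20 to 30 mm/s is safe.
- glue_mid (a point): Middle of the glue stick, white with an orange band, 26 mm thick and 97 mm long, lying across the chute (along the dispenser's y). Behind the flap it lies at x = about -55 mm in the dispenser's frame, in the tray at about -176 mm.
- tray (a point): Where the glue stick's middle comes to rest in the tray (at (-172, 0, +28) mm in the dispenser's frame); leave free.
- tape_roll: Pink roll of tape, 50 mm across, 15 mm high, at the front right of the desk, origin at its underside; leave alone.
- green_tape: Green roll of tape, 50 mm across, 12 mm high, at the front left of the desk, origin at its underside; leave alone.
- tin: Round blue-grey tin, 72 mm across, 25 mm high, to the right of the dispenser, origin at its underside; leave alone.
- pot: Small grey lidded pot, 48 mm across, 42 mm high, origin at its underside; leave alone.
There are look-alikes about, which are no part of the job. Leave any purple or red look-alike of the part that bears glue_mid alone.

How it is judged:
By the outcome, as a careful person would: the job done as asked, in the order asked, and still so for the second after the job is handed in, with the robot touching nothing.
It also fails if it takes over 40 s, if anything falls off the work surface, if the arm or the gripper's body presses on something with over 40 N, if the wrist force passes 120 N, or if a joint passes its speed limit or range.

## Working session

There is one attempt and no reset: what is moved stays moved. The work goes in short steps, Python scripts to look and compute and a tool call to move; the robot and the scene stay as the last step left them, time stands still between calls to the robot, and variables do not carry over. Pictures are saved under pics/ and viewed, at most 10 in all, crops included, and the job is handed in when it is done.

Besides the shell and the picture viewer there is one more tool, called after ">>>" by a JSON object that holds its "name" and its "arguments". jog_arm: Moves the arm, as the interface text tells. Its arguments: {"type":"object","properties":{"motion":{"type":"array"},"squeeze":{"type":"number"}},"required":["motion"]}

```bash
mkdir -p pics
python3 - <<'E'
from station import get_state,cams
import cv2,numpy as np
s=get_state();print(s['time'],s['tool_pos'],s['eef_rot'],s['wrist_force'],s['grip_width'])
for n in('side','top'):
    im=cams.snapshot(n);cv2.imwrite(f'pics/{n}0.png',im[:,:,::-1])
    p=cams.camera_params(n);print(n,p)
E
```

```text
0.0 [0.28477575 0.6115186  0.20480723] [-6.79128017e-01 -3.06709596e+00  1.91497037e-03] [-0.39641706  0.48040504 -0.61310539] 0.09410114518005468
side {'fx': 346.6477759010275, 'fy': 346.6477759010275, 'cx': 253.1714207202471, 'cy': 189.88560019738253, 'R': array([[ 0.74097307,  0.67145699,  0.01021877],
       [ 0.57197255, -0.62306963, -0.5335088 ],
       [-0.35186121,  0.40116051, -0.84573278]]), 't': array([-0.40681321, -0.21081834,  1.47764054])}
top {'fx': 395.39628985512337, 'fy': 395.39628985512337, 'cx': 256.1357310912899, 'cy': 190.87514460673228, 'R': array([[-2.28009957e-02, -9.99739839e-01,  6.08092510e-04],
       [-9.88013179e-01,  2.24406486e-02, -1.52729747e-01],
       [ 1.52676367e-01, -4.08319372e-03, -9.88267805e-01]]), 't': array([0.04057116, 0.53986371, 1.21951959])}
```

View pics/side0.png

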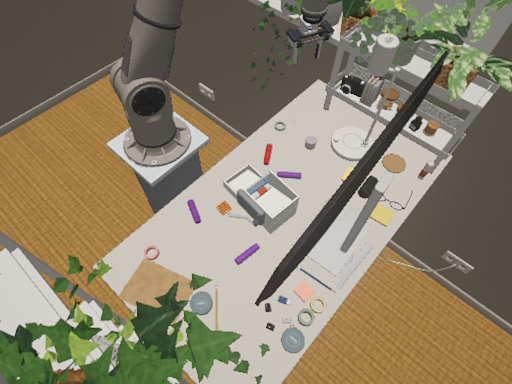

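View pics/top0.png

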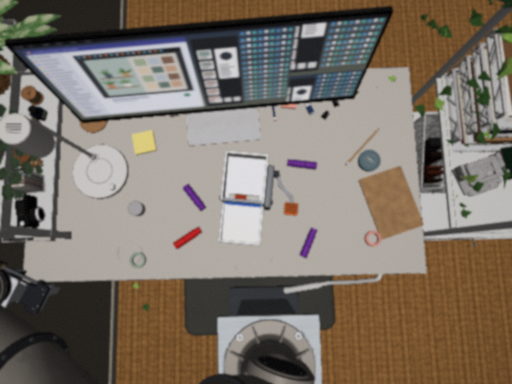

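Side view: the orange paddle is at about (224,208) and the dispenser at (260,195). Top view: the paddle is at (291,209), the dispenser at (244,198) and the flap's blue edge at (241,205). Possible confusions in the top view are the orange stick band (240,197), the purple sticks (302,164), (194,197) and (309,243), and the red stick (188,238). The paddle is the ribbed orange square at the end of the lever.

```bash
cat > h.py <<'E'
import cv2,numpy as np
from station import get_state,cams
from scipy.spatial.transform import Rotation as Ro
def orange(im,box):
    x0,y0,x1,y1=box
    h=cv2.cvtColor(im,cv2.COLOR_RGB2HSV)[y0:y1,x0:x1]
    m=cv2.inRange(h,(4,140,90),(18,255,255))
    n,l,st,c=cv2.connectedComponentsWithStats(m)
    i=1+np.argmax(st[1:,4]);return c[i]+[x0,y0],st[i]
def ray(p,uv):
    d=p['R'].T@np.array([(uv[0]-p['cx'])/p['fx'],(uv[1]-p['cy'])/p['fy'],1]);return -p['R'].T@p['t'],d
def onz(p,uv,z):
    o,d=ray(p,uv);return o+d*(z-o[2])/d[2]
E
python3 - <<'E'
from h import *
S=cv2.imread('pics/side0.png')[:,:,::-1];T=cv2.imread('pics/top0.png')[:,:,::-1]
ps,pt=cams.camera_params('side'),cams.camera_params('top')
a,sa=orange(S,(210,195,240,220));b,sb=orange(T,(278,195,305,222));print(a,sa,b,sb)
o1,d1=ray(ps,a);o2,d2=ray(pt,b)
k=np.linalg.lstsq(np.c_[d1,-d2],o2-o1,rcond=None)[0]
print(o1+k[0]*d1,o2+k[1]*d2, onz(pt,b,.09))
# tray corners etc. from the top
for uv,z in (((219,243),.045),((262,244),.045),((226,152),.125),((268,154),.125)):print(uv,onz(pt,uv,z))
c1=cv2.resize(np.ascontiguousarray(S[155:240,195:310]),None,fx=3.4,fy=3.4,interpolation=2);c2=cv2.resize(np.ascontiguousarray(T[140:255,205:320]),None,fx=3.4,fy=3.4,interpolation=2)
h=max(c1.shape[0],c2.shape[0]);c1=cv2.copyMakeBorder(c1,0,h-c1.shape[0],0,0,0)
cv2.imwrite('pics/c0.png',np.hstack([c1,c2])[:,:,::-1])
s=get_state();R=Ro.from_rotvec(s['eef_rot']).as_matrix();print(R.round(3));print(cams.camera_params('wrist'))
E
```

```text
[223.19417476 207.38834951] [  7   6  14  14 103] [290.5        208.58461538] [  7   8  12  12 130]
[ 0.47575579 -0.07562312  0.08923108] [ 0.47632142 -0.07492734  0.08922868] [ 0.47623891 -0.0748576   0.09      ]
(219, 243) [0.37839963 0.14773924 0.045     ]
(262, 244) [0.37225745 0.01384462 0.045     ]
(226, 152) [0.64861763 0.11693194 0.125     ]
(268, 154) [ 0.63954271 -0.00975483  0.125     ]
[[-0.907  0.422 -0.   ]
 [ 0.422  0.907 -0.001]
 [-0.    -0.001 -1.   ]]
{'fx': 269.30145587377314, 'fy': 269.30145587377314, 'cx': 253.08976067135808, 'cy': 191.61506240713774, 'mount': array([[ 6.90331630e-04, -9.71414525e-01, -2.37388591e-01,
         6.73942695e-02],
       [ 9.99999760e-01,  6.56448700e-04,  2.21778401e-04,
        -5.14427264e-04],
       [-5.96053279e-05, -2.37388688e-01,  9.71414745e-01,
        -1.78859787e-01],
       [ 0.00000000e+00,  0.00000000e+00,  0.00000000e+00,
         1.00000000e+00]])}
```

View pics/c0.png

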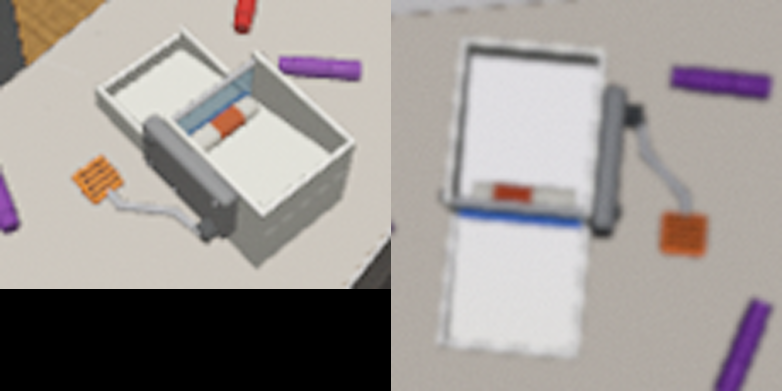

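The paddle stands free, at about (0.476, -0.075, 0.09), and the dispenser is yawed by about -0.1 rad. I'm swinging over with the fingers closing and the tool turning with the arm.

>>> {"name": "jog_arm", "arguments": {"motion": [[[-0.08, -0.07, 0, 0.04, -1], [-0.2, -0.18, 0, 0.09, -1], [-0.33, -0.3, 0, 0.15, -1], [-0.46, -0.41, 0, 0.2, -1], [-0.58, -0.52, 0, 0.26, -1], [-0.7, -0.63, 0, 0.31, -1], [-0.82, -0.74, 0, 0.37, -1], [-0.92, -0.83, 0, 0.41, -1]]]}}

```text
time: 0.9
tool_pos: [0.4305, 0.2668, 0.2055]
eef_rot: [-1.582, -2.714, 0.0]
wrist_force: [1.7, 0.3, -0.1]
grip_width: 0.0333
gripper_force: 0.0
```

```bash
cat > g.py <<'E'
from h import *
import sys
s=get_state();R=Ro.from_rotvec(s['eef_rot']).as_matrix()
t=np.array(list(map(float,sys.argv[1:4])));d=R.T@(t-s['tool_pos'])
ya=np.arctan2(R[1,1],R[0,1]);print(s['time'],s['tool_pos'],'j',np.round(s['joints'],2),'f',np.round(s['wrist_force'],1),'w',s['grip_width'])
print('shift units',d/.3,'turn units',(ya+0.1)/1.5)
E
python3 g.py .476 -.075 .17
```

```text
0.9 [0.43054589 0.26680506 0.20546561] j [-0.97  0.15  0.32  1.99 -0.06  1.01 -0.11] f [ 1.7  0.3 -0.1] w 0.03328325240126406
shift units [-1.06617688 -0.42933444  0.11827815] turn units 0.41003017962291916
```

>>> {"name": "jog_arm", "arguments": {"motion": [[[-0.14, -0.06, 0, 0.06, -1], [-0.29, -0.12, 0, 0.13, -1], [-0.44, -0.18, 0, 0.19, -1], [-0.58, -0.24, 0, 0.25, -1], [-0.72, -0.3, 0, 0.31, -1], [-0.84, -0.36, 0, 0.37, -1], [-0.92, -0.39, 0, 0.41, -1], [-0.94, -0.41, 0.05, 0.41, -1]]]}}

```text
time: 1.7
tool_pos: [0.4645, -0.039, 0.1916]
eef_rot: [2.33, 2.105, 0.004]
wrist_force: [0.1, 1.3, -2.0]
grip_width: 0.0004
gripper_force: 0.0
```

```bash
python3 g.py .476 -.075 .12
python3 - <<'E'
from h import *
s=get_state();im=cams.snapshot('wrist');cv2.imwrite('pics/w1.png',im[:,:,::-1])
p=cams.camera_params('wrist');M=p['mount'];R=Ro.from_rotvec(s['eef_rot']).as_matrix()
W=np.eye(4);W[:3,:3]=R;W[:3,3]=s['tool_pos'];C=np.linalg.inv(W@M);q=dict(p,R=C[:3,:3],t=C[:3,3])
x=C@np.array([.476,-.075,.09,1]);u=np.array([p['fx']*x[0]/x[2]+p['cx'],p['fy']*x[1]/x[2]+p['cy']]);print('pred',u)
a,st=orange(im,(0,0,512,384));print(a,st,onz(q,a,.092))
E
```

```text
1.7 [ 0.46445785 -0.03898925  0.19158197] j [-0.64  0.09  0.63  2.1  -0.07  0.96 -0.07] f [ 0.1  1.3 -2. ] w 0.0003882845890513194
shift units [-0.11568949  0.04972132  0.23867483] turn units -0.0006506354636081716
pred [265.65463216 221.48084332]
[44.95402906 48.5327609 ] [   0    0   96  104 7570] [0.28472    0.11816208 0.092     ]
```

View pics/w1.png

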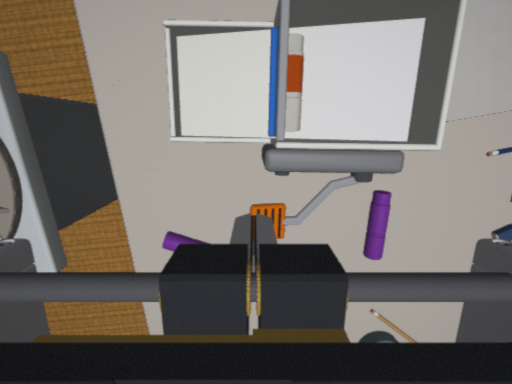

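The wrist view shows the paddle centre at (268,221), against a prediction of (266,221), so the estimate is good to about 2 mm. The stick with the orange band is at (292,82), behind the blue flap edge. Next I'll align and lower to just above the paddle.

>>> {"name": "jog_arm", "arguments": {"motion": [[[-0.04, 0.02, 0, 0, -1], [-0.08, 0.04, 0.03, 0, -1], [-0.11, 0.05, 0.1, 0, -1], [-0.116, 0.053, 0.18, 0, -1], [-0.116, 0.053, 0.24, 0, -1], [-0.116, 0.053, 0.28, 0, -1], [-0.116, 0.053, 0.28, 0, -1]]]}}

```text
time: 2.45
tool_pos: [0.475, -0.072, 0.1054]
eef_rot: [-2.323, -2.113, 0.003]
wrist_force: [0.7, -0.2, 0.7]
grip_width: 0.0003
gripper_force: 0.0
```

```bash
python3 g.py .477 -.075 .05
```

```text
2.45 [ 0.4750435  -0.07195208  0.10538298] j [-0.52  0.27  0.62  2.15 -0.23  0.78  0.16] f [ 0.7 -0.2  0.7] w 0.00029246940094785126
shift units [-0.00937371  0.00791978  0.18459685] turn units 0.003700629580223047
```

>>> {"name": "jog_arm", "arguments": {"motion": [[[-0.009, 0.007, 0.01, 0, -1], [-0.009, 0.007, 0.025, 0, -1], [-0.009, 0.007, 0.04, 0, -1], [-0.009, 0.007, 0.055, 0, -1], [-0.009, 0.007, 0.07, 0, -1], [-0.009, 0.007, 0.085, 0, -1], [-0.009, 0.007, 0.1, 0, -1], [-0.009, 0.007, 0.115, 0, -1]]]}}

```text
time: 3.25
tool_pos: [0.4773, -0.0752, 0.0715]
eef_rot: [-2.324, -2.113, 0.001]
wrist_force: [-4.8, 2.0, 5.2]
grip_width: 0.0003
gripper_force: 2.8
```

>>> {"name": "jog_arm", "arguments": {"motion": [[[0, 0, 0.012, 0, -1], [0, 0, 0.025, 0, -1], [0, 0, 0.037, 0, -1], [0, 0, 0.05, 0, -1], [0, 0, 0.062, 0, -1], [0, 0, 0.072, 0, -1], [0, 0, 0.08, 0, -1], [0, 0, 0.083, 0, -1]]]}}

```text
time: 4.05
tool_pos: [0.4786, -0.0753, 0.047]
eef_rot: [2.324, 2.113, 0.001]
wrist_force: [1.4, 1.8, 7.5]
grip_width: 0.0008
gripper_force: 3.5
```

```bash
cat > v.py <<'E'
from h import *
import sys
a=cams.snapshot('side')[140:255,180:330];b=cams.snapshot('top')[140:255,205:325]
r=lambda i,w:cv2.resize(np.ascontiguousarray(i),(w,345),interpolation=2)
cv2.imwrite(sys.argv[1],np.hstack([r(a,440),r(b,360)])[:,:,::-1])
E
python3 v.py pics/p1.png; python3 g.py .477 -.075 .046
```

```text
4.15 [ 0.4785613  -0.0753272   0.04710757] j [-0.44  0.38  0.55  2.19 -0.33  0.65  0.26] f [0.8 0.1 7.7] w 0.0003609888403392635
shift units [ 0.0005923  -0.00528933  0.00368468] turn units 0.0033167801299044766
```

View pics/p1.png

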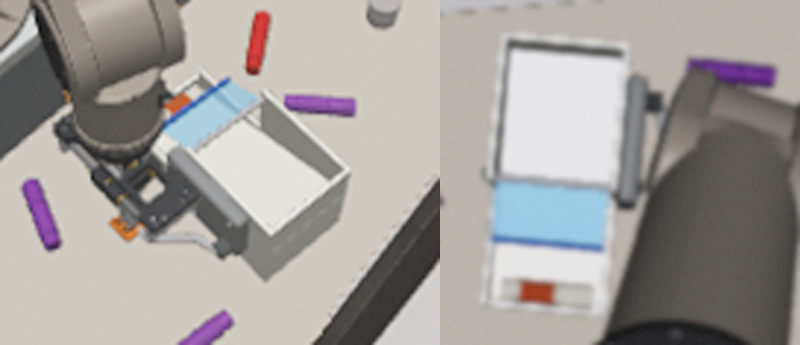

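The flap is up and the stick is already in the tray at (540,292) in the crop. I'm pressing a few mm more to confirm the stop, and holding there.

>>> {"name": "jog_arm", "arguments": {"motion": [[[0, 0, 0.004, 0, -1], [0, 0, 0.008, 0, -1], [0, 0, 0.012, 0, -1], [0, 0, 0.012, 0, -1], [0, 0, 0.012, 0, -1], [0, 0, 0.012, 0, -1], [0, 0, 0.012, 0, -1], [0, 0, 0.012, 0, -1]]]}}

```text
time: 4.95
tool_pos: [0.479, -0.0754, 0.0455]
eef_rot: [2.325, 2.112, 0.004]
wrist_force: [-16.3, 2.6, 65.2]
grip_width: 0.0004
gripper_force: 33.5
```

Home stop confirmed, with force rising to 65 N. Now rising slowly at about 20 mm/s.

>>> {"name": "jog_arm", "arguments": {"motion": [[[0, 0, -0.006, 0, -1], [0, 0, -0.012, 0, -1], [0, 0, -0.018, 0, -1], [0, 0, -0.024, 0, -1], [0, 0, -0.03, 0, -1], [0, 0, -0.036, 0, -1], [0, 0, -0.042, 0, -1], [0, 0, -0.048, 0, -1]]]}}

```text
time: 5.75
tool_pos: [0.4775, -0.0752, 0.0577]
eef_rot: [-2.324, -2.113, 0.001]
wrist_force: [-3.6, 1.4, 5.9]
grip_width: 0.0005
gripper_force: 3.0
```

>>> {"name": "jog_arm", "arguments": {"motion": [[[0, 0, -0.006, 0, -1], [0, 0, -0.012, 0, -1], [0, 0, -0.018, 0, -1], [0, 0, -0.024, 0, -1], [0, 0, -0.03, 0, -1], [0, 0, -0.036, 0, -1], [0, 0, -0.042, 0, -1], [0, 0, -0.048, 0, -1]]]}}

```text
time: 6.55
tool_pos: [0.4774, -0.0752, 0.0721]
eef_rot: [-2.324, -2.113, 0.001]
wrist_force: [-2.6, 2.1, 5.0]
grip_width: 0.0006
gripper_force: 2.4
```

>>> {"name": "jog_arm", "arguments": {"motion": [[[0, 0, -0.006, 0, -1], [0, 0, -0.012, 0, -1], [0, 0, -0.018, 0, -1], [0, 0, -0.024, 0, -1], [0, 0, -0.03, 0, -1], [0, 0, -0.036, 0, -1], [0, 0, -0.042, 0, -1], [0, 0, -0.048, 0, -1]]]}}

```text
time: 7.35
tool_pos: [0.4782, -0.0753, 0.087]
eef_rot: [2.324, 2.113, 0.001]
wrist_force: [2.6, -0.7, 2.3]
grip_width: 0.0003
gripper_force: 1.6
```

>>> {"name": "jog_arm", "arguments": {"motion": [[[0, 0, -0.006, 0, -1], [0, 0, -0.012, 0, -1], [0, 0, -0.018, 0, -1], [0, 0, -0.024, 0, -1], [0, 0, -0.03, 0, -1], [0, 0, -0.036, 0, -1], [0, 0, -0.042, 0, -1], [0, 0, -0.048, 0, -1]]]}}

```text
time: 8.15
tool_pos: [0.4776, -0.0753, 0.1012]
eef_rot: [-2.324, -2.113, 0.0]
wrist_force: [-0.7, 0.4, -1.5]
grip_width: 0.0003
gripper_force: 0.0
```

The paddle is free. Moving up and away, toward -y (the tool's +x points to world -(…); up alone is enough).

>>> {"name": "jog_arm", "arguments": {"motion": [[[0, 0, -0.05, 0, -1], [0, 0, -0.12, 0, -1], [0, 0, -0.2, 0, -1], [0, 0, -0.28, 0, -1], [0, 0, -0.35, 0, -1], [0, 0, -0.4, 0, -1], [0, 0, -0.4, 0, -1], [0, 0, -0.4, 0, -1]]]}}

```text
time: 8.95
tool_pos: [0.4776, -0.0751, 0.2208]
eef_rot: [-2.324, -2.114, -0.0]
wrist_force: [-0.2, 0.0, -1.3]
grip_width: 0.0006
gripper_force: 0.0
```

```bash
python3 v.py pics/p2.png; python3 g.py .477 -.075 .22
```

```text
9.05 [ 0.47725206 -0.07521488  0.2202985 ] j [-0.6   0.09  0.67  2.04 -0.07  1.04  0.01] f [-0.3  0.2  0.4] w 0.0005082622913909433
shift units [ 0.00063372 -0.00090317  0.00099581] turn units 0.003346063842020306
```

View pics/p2.png

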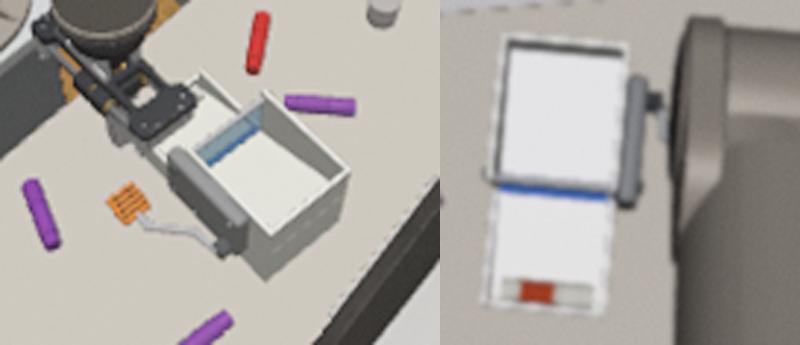

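The flap is shut (blue edge at (553,191)), the stick lies in the tray at (547,292), the lever is up and the arm is clear.

```bash
python3 -c "
from station import order;print(order.hand_in())"
```

```text
the job is handed in; nothing more can be done
None
```

I pressed the paddle down to its stop and the glue stick rolled into the tray. I then let the lever rise at about 20 mm/s until the flap was shut, moved the arm clear, and handed the job in at about 9 s on the robot's clock.

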